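# Unlock the dust extractor's bayonet filter and stand it in the tray

### The job

Take the used filter out of the dust extractor on the garage bench: turn it anticlockwise (seen from above) by its grip bar until it reaches its stop and the bar lines up with the two ribs on the pot, then lift it straight out. Stand it upright inside the low grey tray, set down rather than dropped, let go of it, and leave the other things on the bench where they are.

Things in the scene. Friction and masses are not known exactly. Their poses are not given: they have to be found in the camera images.
- extractor: Dust extractor, fixed. Origin on the vertical axis of its round filter pot, at bench level; z up. Grey casing 50 mm high, x -95 to +95 mm, y -95 to +220 mm; on it the grey pot, 132 mm outside diameter, rim 125 mm above the bench, and a black finned motor lying along y (98 mm diameter, y +105 to +210 mm, top 137 mm above the bench).
- pot_rim (a point): Centre of the pot's rim, 125 mm above the bench, axes as the extractor's. Inside the rim an 8 mm thick steel ring with an 84 mm hole has two slots, about 24 mm wide, at +y and -y in line with the ribs, for the filter's lugs. A stop under each slot keeps the lugs from turning anticlockwise more than about 3 degrees past the ribs.
- pot_rib (a point): Top of one of the two upright ribs on the pot's outside, at its +y, 70 mm from the axis; the other is opposite, at -y. Ribs are 14 mm wide, reach 77 mm from the axis, and end 5 mm above the rim.
- filter_bar (a point): Centre of the filter's upright grip bar: black, 18 mm thick (x), 90 mm long (y), 40 mm high (z up, top 20 mm above the point). Under it a white flange, 112 mm diameter, 8 mm thick (20 to 28 mm below the point), rests on the pot's rim: the point is then 153 mm above the bench. The bar starts 43 to 60 degrees clockwise (from above) of the ribs.
- filter: The whole filter, loose, 0.2 to 0.45 kg; origin at the centre of its flat underside (70 mm diameter), 88 mm below the bar's centre, same axes. Below the flange it is at most 79 mm wide and 60 mm long. In the pot it turns easily, with 2.5 mm play sideways and 3 mm upwards, until free. It must rise about 65 mm to clear the pot.
- filter_lug (a point): One of the filter's two lugs (the other is opposite), in line with the bar at its +y, 44 mm from the axis, 43 mm below the bar's centre; 14 mm wide, reaching 51 mm out. The lugs sit under the pot's ring. They pass up through the slots when the bar is in line with the ribs (parallel to the extractor's y, either end) within about 3 degrees.
- tray: Low open grey plastic tray, fixed, 200 mm (along its x) x 170 mm (along its y) x 45 mm high, walls and floor 5 mm thick. Origin: centre of its underside, at bench level; z up. The filter stands on its floor, 5 mm above the bench: the grip bar's centre is then 93 mm above the bench.
- paint_tin: Bystander: steel paint tin, 86 mm in diameter, 110 mm high; origin at the centre of its underside.
- screw_jar: Bystander: amber jar, 70 mm in diameter, 90 mm high; origin at the centre of its underside.
- carton: Bystander: closed cardboard box, 70 x 110 x 50 mm; origin at the centre of its underside.
- screwdriver: Bystander: screwdriver, 170 mm long, lying along its own x on the bench beyond the tray, to the right.
There are look-alikes about, which are no part of the job. Leave any blue or green look-alike of the filter alone.

How it is judged:
By the outcome, as a careful person would: the job done as asked, in the order asked, and still so for the second after the job is handed in, with the robot touching nothing.
It also fails if it takes over 45 s, if anything falls off the work surface, if the arm or the gripper's body presses on something with over 40 N, if the wrist force passes 120 N, or if a joint passes its speed limit or range.

### The arm

A 6-joint arm with a two-finger parallel gripper is mounted at the origin on the work surface. World frame = base frame: x ahead of the robot, y to its left, z up, the work surface at z = 0. Lengths are in m, angles in rad, forces in N, time in s.
With the tool pointing down it reaches from about 0.35 to 0.775 m from the base axis. Payload 7.3 kg.
Tool frame: the origin (TCP) lies at the centre of the arm's flange, where the gripper is bolted on; the fingertips stand 178 mm ahead of it and the grasp point (between the pads) lies 159 mm ahead of it; x points along the fingers, y is the direction in which the jaws open and shut, and the axes are right-handed (so a half turn about x gives the same grasp; the last joint's range is limited). The gripper opens to 92 mm and grips with 3 to 60 N. Pads are 19 mm wide; open, the fingers measure 130 mm over their backs; the gripper's body (75 mm by 190 mm) begins 47 mm behind the grasp point.
Start: joints at [1.033, 0.342, 1.524, -0, 1.275, -0.146], TCP at [0.2, 0.485, 0.405] pointing down, gripper open.
Joint ranges: [-2.53, 2.53], [-0.77, 2.02], [0.04, 2.7], [-1, 4.14], [0.28, 2.66], [-3.11, 3.11]. Speed limits (rad/s): [2.57, 2.57, 3.14, 3.14, 3.14, 3.14].

### API

Orientations are given as [roll, pitch, yaw] about the fixed x, y, z axes, in that order (R = Rz(yaw) Ry(pitch) Rx(roll)).
In Python, from cell import readout, cams, workorder gives the robot as it stands.
- The arm moves only by the shell command python3 -m inch 'ROWS' [FORCE]. ROWS is text: rows parted by semicolons, each of 5 numbers parted by spaces: the shift along the world's x, y, z in mm, then the turn about the world's z in rad, then the opening, from 0 (shut) to 1 (fully open). A call has 1 to 8 rows; each row shifts and turns the commanded pose from where the row before left it; what a row does not reach is not made up. A row lasts 1/12 s, in which the tool goes at most 41.7 mm and 7.16 degrees, less where a joint would pass 70% of its speed; a pose out of reach is approached as far as the arm can. A call is refused whole if a number of a shift passes 41.7 or a number of a turn 0.125, either way. A call with a gripper value outside its range is refused whole. The fingers move at their own pace and stop on an object; FORCE is the grip in N (left out, the last holds). Time passes only in rows, so rows that do not move let the fingers close. It gives the time, the measured TCP pose, the force and the opening at its end, in the units of the state.
- readout.observe(): the state, without advancing time (a new reading comes with each control period).
- cams.read_camera(name): name is "scene" or "top" or "wrist"; returns a dict with "color" (420x560x3 uint8, red, green, blue), "fx", "fy", "cx", "cy" (pixels), "world_to_cam" (4x4, takes a point from world to camera coordinates); the wrist camera has in their place "T_tool_cam" (4x4, takes a point from camera to tool coordinates, whose origin is the TCP and whose axes are the tool frame's). Camera axes: x right, y down, z forward; pixel columns grow to the right and rows downward; lengths in m; the calibration is good to about 2 mm. A picture is of the moment at which its call begins: read the wrist's pose just before it. There is no depth.
- workorder.hand_in(): hands the job in, once; it reports no verdict.
The state is a dict: "time": time; "qpos": joint angles; "qvel": joint speeds; "joint_efforts": joint torques, N m; "tool_pos": TCP position; "tool_rot": TCP orientation; "contact_force": force on the tool from outside, world axes, zero at the start; "torque": the same for the moment, N m; "opening": finger opening in m.
Only numpy, scipy, OpenCV 4.12 (cv2) and the standard library are available. Lean on these libraries where they do the work, as an engineer would, in place of code of your own. Each camera call takes 0.05 s, during which the arm holds its last target.

## Working session

There is one attempt and no reset: what is moved stays moved. The work goes in short steps, Python scripts to look and compute and a shell command to move; the robot and the scene stay as the last step left them, time stands still between calls to the robot, and variables do not carry over. Pictures are saved under pics/ and viewed, and the job is handed in when it is done.

```bash
ls; mkdir -p pics
cat > h.py <<'E'
import numpy as np, cv2
from cell import readout, cams, workorder
def snap(n,f):
    c=cams.read_camera(n); cv2.imwrite('pics/'+f,c['color'][:,:,::-1]); return c
def P(c,X):
    W=np.array(c['world_to_cam']); p=W[:3,:3]@np.array(X,float)+W[:3,3]
    return np.array([c['fx']*p[0]/p[2]+c['cx'],c['fy']*p[1]/p[2]+c['cy']])
def ray(c,u,v,z):
    W=np.array(c['world_to_cam']); R=W[:3,:3]; o=-R.T@W[:3,3]
    d=R.T@np.array([(u-c['cx'])/c['fx'],(v-c['cy'])/c['fy'],1])
    return o+d*(z-o[2])/d[2]
E
python3 - <<'E'
from h import *
import pickle
o=readout.observe(); print({k:np.round(v,3).tolist() for k,v in o.items()})
a={}
for n in ['scene','top']:
    c=snap(n,n+'0.png'); a[n]=c; W=np.array(c['world_to_cam']);print(n,c['fx'],-W[:3,:3].T@W[:3,3])
pickle.dump(a,open('c0.pkl','wb'))
E
```

```text
pics
{'time': 0.0, 'qpos': [1.033, 0.343, 1.525, -0.0, 1.275, -0.146], 'qvel': [-0.0, -0.001, 0.002, -0.0, -0.001, -0.0], 'joint_efforts': [-0.001, -43.124, -24.421, 0.071, 0.056, -0.0], 'tool_pos': [0.2, 0.485, 0.404], 'tool_rot': [-1.717, 1.569, -2.108], 'contact_force': [0.455, 0.251, 0.249], 'torque': [-0.002, -0.027, 0.011], 'opening': 0.091}
scene 460.2909034839286 [1.31915991e+00 1.11641856e-03 1.07330652e+00]
top 440.2232030729954 [ 0.45034622 -0.15330085  1.20862471]
```

View pics/scene0.png

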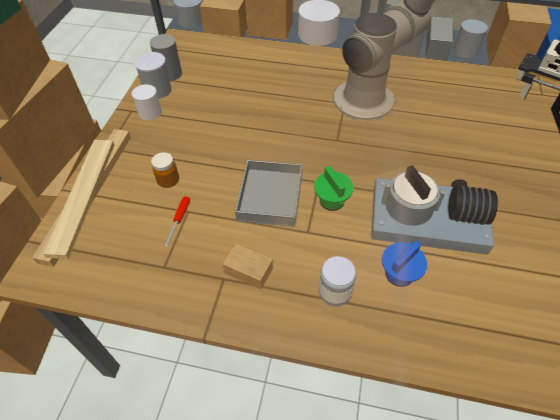

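View pics/top0.png

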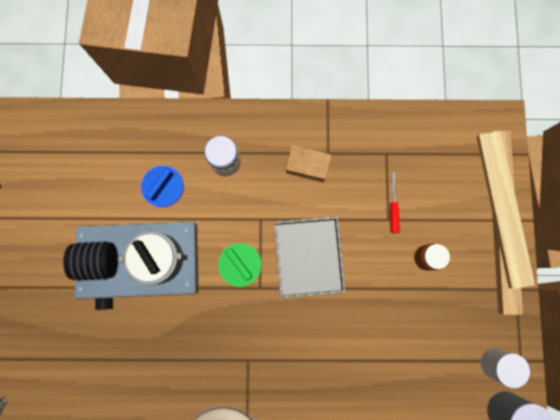

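The extractor is at the left in the top view (pot at about 152,258, motor at 90,262). The green look-alike (239,265) and the tray (310,257) lie to its right. The blue look-alike (162,186) is further out. I'll zoom in.

Run:
```python
from h import *
a=cv2.imread('pics/top0.png')[200:320,55:215]; cv2.imwrite('pics/z1.png',cv2.resize(a,None,fx=5,fy=5,interpolation=cv2.INTER_CUBIC))
a=cv2.imread('pics/scene0.png')[150:260,360:510]; cv2.imwrite('pics/z2.png',cv2.resize(a,None,fx=5,fy=5,interpolation=cv2.INTER_CUBIC))
a=cv2.imread('pics/top0.png')[200:320,210:370]; cv2.imwrite('pics/z3.png',cv2.resize(a,None,fx=5,fy=5,interpolation=cv2.INTER_CUBIC))
```

```text
(no output)
```

View pics/z1.png

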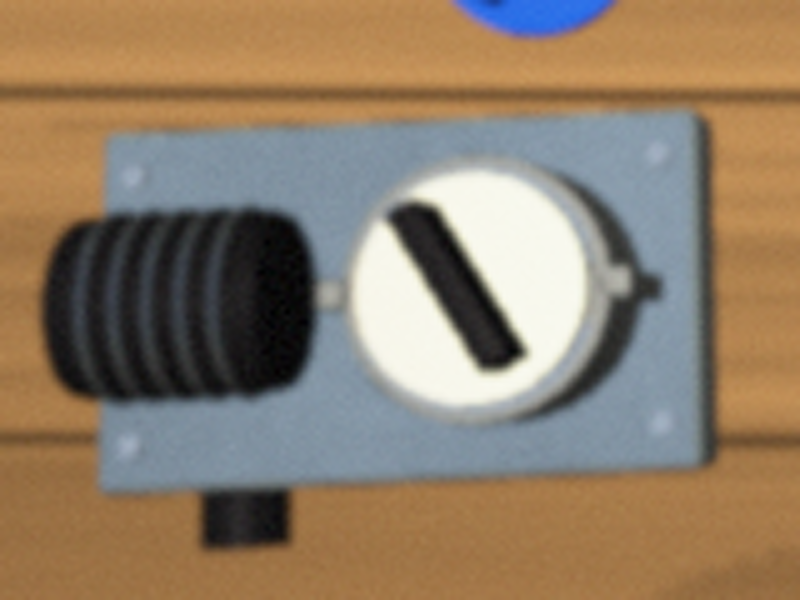

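View pics/z2.png

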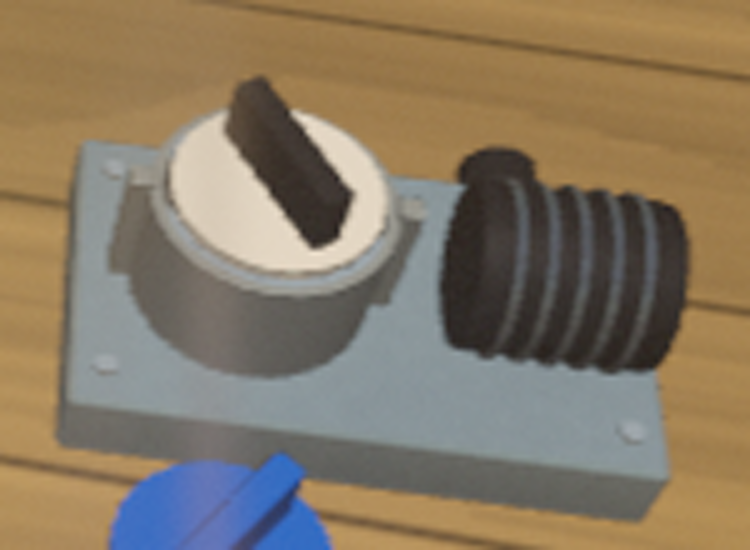

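View pics/z3.png

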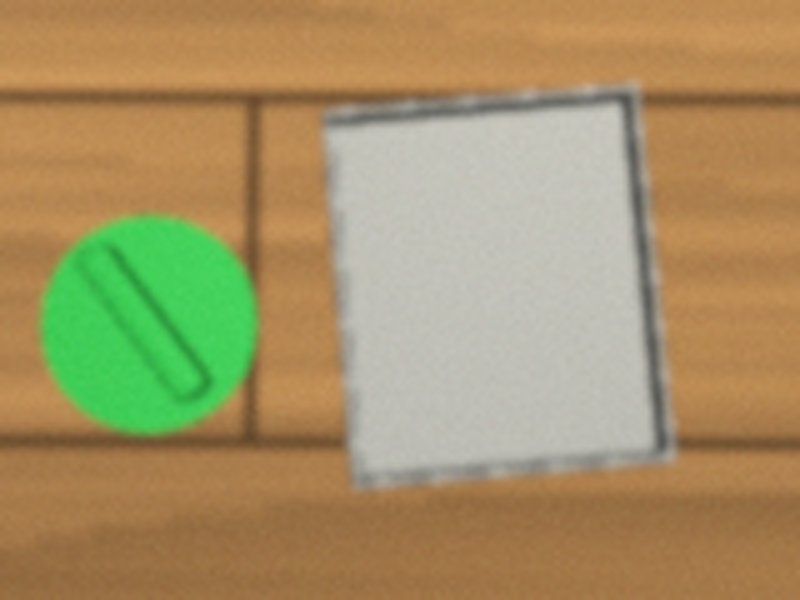

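```bash
cat > m.py <<'E'
from h import *
import pickle
a=pickle.load(open('c0.pkl','rb')); t=a['top']; s=a['scene']
def q(c,L,z,ox,oy):
    return np.array([ray(c,(x+.5)/5-.5+ox,(y+.5)/5-.5+oy,z)[:2] for x,y in L])
deg=lambda d: np.degrees(np.arctan2(d[1],d[0]))
if __name__=='__main__':
    r=q(t,[(329,294),(618,281)],.130,55,200); print('ribs',r,r.mean(0),deg(r[0]-r[1]),np.linalg.norm(r[0]-r[1]))
    k=q(t,[(107,135),(697,112),(704,465),(100,492)],.05,55,200);print('casing',k,deg(k[0]-k[1]),deg(k[3]-k[2]),deg(k[0]-k[3]),[np.linalg.norm(k[i]-k[i-1]) for i in range(4)])
    ca=(k[1]+k[2])/2; cb=(k[0]+k[3])/2; print('axis from casing',ca+(cb-ca)*95/315)
    print('flange',q(t,[(472,287)],.133,55,200))
    b=q(t,[(390,215),(435,205),(525,352),(487,370)],.173,55,200);print('bar',b,b.mean(0),deg(b[0]-b[3]),deg(b[1]-b[2]))
    # scene
    rs=q(s,[(412,207),(143,177)],.130,360,150);print('S ribs',rs,rs.mean(0),deg(rs[0]-rs[1]))
    print('S flange',q(s,[(279,191)],.133,360,150))
    bs=q(s,[(263,80),(352,195),(318,245),(238,80)],.173,360,150);print(bs)
    tr=q(t,[(322,108),(637,85),(675,460),(355,488)],.045,210,200);print('tray',tr,tr.mean(0),deg(tr[0]-tr[1]),deg(tr[0]-tr[3]),[np.linalg.norm(tr[i]-tr[i-1]) for i in range(4)])
    g=q(t,[(149,325)],.073,210,200);print('green',g)
    print('blue',ray(t,162,186,.073)); print('tin',ray(t,220,148,.11))
E
python3 m.py
```

```text
ribs [[0.48654701 0.2391834 ]
 [0.49347425 0.09875011]] [0.49001063 0.16896675] 92.82397482794954 0.14060403791103268
casing [[0.57231776 0.38992095]
 [0.58600877 0.07889938]
 [0.40187428 0.06945477]
 [0.38685537 0.38096597]] 92.5205028776145 92.76026768911753 2.764357684372605 [np.float64(0.18567846539689792), np.float64(0.3113227631607992), np.float64(0.18437655047499105), np.float64(0.3118730469646558)]
axis from casing [0.48961225 0.16805106]
flange [[0.49013692 0.1688553 ]]
bar [[0.52219166 0.19690552]
 [0.52699182 0.17600307]
 [0.45858543 0.13082215]
 [0.45019503 0.1481499 ]] [0.48949098 0.16297016] 34.105588577998695 33.443883625601224
S ribs [[0.48738932 0.24089804]
 [0.49579754 0.10144807]] [0.49159343 0.17117306] 93.45050477334843
S flange [[0.49334713 0.17178599]]
[[0.453767   0.15343208]
 [0.5235678  0.20048523]
 [0.55959587 0.18469394]
 [0.45645231 0.14063325]]
tray [[ 0.5897359  -0.1327925 ]
 [ 0.60287907 -0.3007069 ]
 [ 0.40581644 -0.31810055]
 [ 0.39078189 -0.15135919]] [ 0.49730333 -0.22573978] 94.47558841944783 5.331486650021781 [np.float64(0.19981847099104302), np.float64(0.16842798758143923), np.float64(0.1978287647733634), np.float64(0.16741780067040185)]
green [[ 0.47397782 -0.0454239 ]]
blue [0.67799641 0.16118121 0.073     ]
tin [0.77073123 0.00616052 0.11      ]
```

```bash
cat >> h.py <<'E'
from scipy.spatial.transform import Rotation as Ro
def st():
    o=readout.observe(); R=Ro.from_euler('xyz',o['tool_rot']).as_matrix()
    g=o['tool_pos']+R[:,0]*.159
    print('t',round(o['time'],2),'tcp',np.round(o['tool_pos'],4),'grasp',np.round(g,4),'jaw',round(np.degrees(np.arctan2(R[1,1],R[0,1])),1),'q',np.round(o['qpos'],2),'F',np.round(o['contact_force'],1),'T',np.round(o['torque'],2),'op',round(float(o['opening']),4))
    return o,R
E
python3 -c "
from h import *
o,R=st();print(R.round(3))"
```

```text
t 0.1 tcp [0.2004 0.4851 0.4041] grasp [0.2003 0.4849 0.2451] jaw 67.6 q [ 1.03  0.34  1.52 -0.    1.28 -0.15] F [-0.3 -0.3  0.8] T [ 0.01  0.03 -0.03] op 0.0917
[[-0.001  0.382  0.924]
 [-0.001  0.924 -0.382]
 [-1.    -0.001 -0.   ]]
```

```bash
python3 -m inch '14.5 -15.8 0 -0.108 1;14.5 -15.8 0 -0.108 1;14.5 -15.8 0 -0.108 1;14.5 -15.8 0 -0.108 1;14.5 -15.8 0 -0.108 1;14.5 -15.8 0 -0.108 1;14.5 -15.8 0 -0.108 1;14.5 -15.8 0 -0.108 1' 30
python3 -m inch '14.5 -15.8 0 -0.108 1;14.5 -15.8 0 -0.108 1;14.5 -15.8 0 -0.108 1;14.5 -15.8 0 -0.108 1;14.5 -15.8 0 -0.108 1;14.5 -15.8 0 -0.108 1;14.5 -15.8 0 -0.108 1;14.5 -15.8 0 -0.108 1'
python3 -m inch '14.5 -15.8 0 -0.108 1;14.5 -15.8 0 -0.108 1;14.5 -15.8 0 -0.108 1;14.5 -15.8 0 -0.108 1;0 0 0 0 1;0 0 0 0 1'
python3 - <<'E'
from h import *
import pickle
o,R=st()
c=snap('wrist','w1.png'); c['tp']=np.array(o['tool_pos']); c['R']=R; pickle.dump(c,open('w1.pkl','wb')); print(c['T_tool_cam'],c['fx'])
E
```

```text
time: 0.77
tool_pos: [0.317, 0.3579, 0.4044]
tool_rot: [-1.122, 1.57, -2.383]
contact_force: [-0.1, 0.0, -0.4]
opening: 0.0918
time: 1.43
tool_pos: [0.433, 0.2315, 0.4044]
tool_rot: [-0.635, 1.57, -2.76]
contact_force: [-0.4, 0.3, -0.1]
opening: 0.0916
time: 1.93
tool_pos: [0.4908, 0.1685, 0.4042]
tool_rot: [-0.459, 1.57, -3.011]
contact_force: [0.3, 0.2, -0.9]
opening: 0.0916
t 1.93 tcp [0.4908 0.1685 0.4042] grasp [0.4906 0.1685 0.2452] jaw -56.3 q [0.18 0.33 1.54 0.   1.27 1.16] F [ 0.3  0.2 -0.9] T [-0.09  0.14 -0.  ] op 0.0916
[[ 7.31352075e-04 -2.69842837e-01  9.62904101e-01  1.91318274e-02]
 [ 9.99999720e-01  3.49747255e-04 -6.61514556e-04  7.30719534e-04]
 [-1.58268102e-04  9.62904316e-01  2.69843018e-01 -7.28097493e-02]
 [ 0.00000000e+00  0.00000000e+00  0.00000000e+00  1.00000000e+00]] 321.343960107716
```

View pics/w1.png

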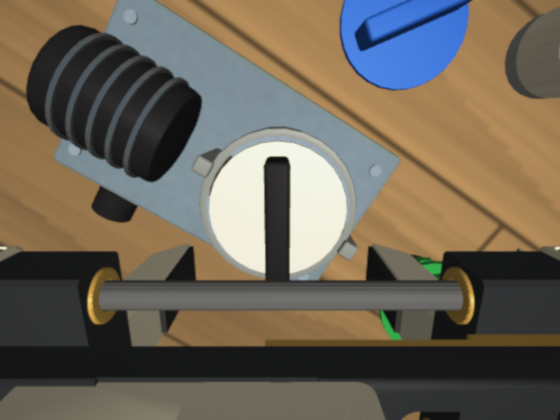

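```bash
cat >> h.py <<'E'
def wray(c,u,v,z):
    T=np.array(c['T_tool_cam']); R=c['R']@T[:3,:3]; o=c['R']@T[:3,3]+c['tp']
    d=R@np.array([(u-c['cx'])/c['fx'],(v-c['cy'])/c['fy'],1]); return (o+d*(z-o[2])/d[2])[:2]
E
python3 - <<'E'
from h import *
import pickle
c=pickle.load(open('w1.pkl','rb'))
im=cv2.imread('pics/w1.png'); cv2.imwrite('pics/z4.png',cv2.resize(im[115:290,180:380],None,fx=4,fy=3.4,interpolation=cv2.INTER_CUBIC))
deg=lambda d: np.degrees(np.arctan2(d[1],d[0]))
g=cv2.cvtColor(im,cv2.COLOR_BGR2GRAY)
for v in (175,200,225,250,270):
    row=g[v,230:330].astype(int); d=np.where(row<110)[0]+230; d=d[(d>250)&(d<305)]; m=(d[0]+d[-1])/2
    print(v,d[0],d[-1],wray(c,m,v,.173),np.linalg.norm(wray(c,d[0]-.5,v,.173)-wray(c,d[-1]+.5,v,.173)))
r=[wray(c,203,160,.13),wray(c,347,247,.13)];print('ribs',r,(r[0]+r[1])/2,deg(r[0]-r[1]),np.linalg.norm(r[0]-r[1]))
E
```

```text
175 264 289 [0.52150595 0.19156121] 0.017263670498806297
200 265 289 [0.50746862 0.18183987] 0.016959484117533605
225 265 288 [0.49242371 0.1722641 ] 0.016641959495465205
250 266 288 [0.47709118 0.1616649 ] 0.016309900175753726
270 266 288 [0.46415497 0.1530734 ] 0.016611050792160634
ribs [array([0.49306433, 0.24294508]), array([0.49732802, 0.10423509])] [0.49519618 0.17359009] 91.76060995005007 0.13877550395975616
```

View pics/z4.png

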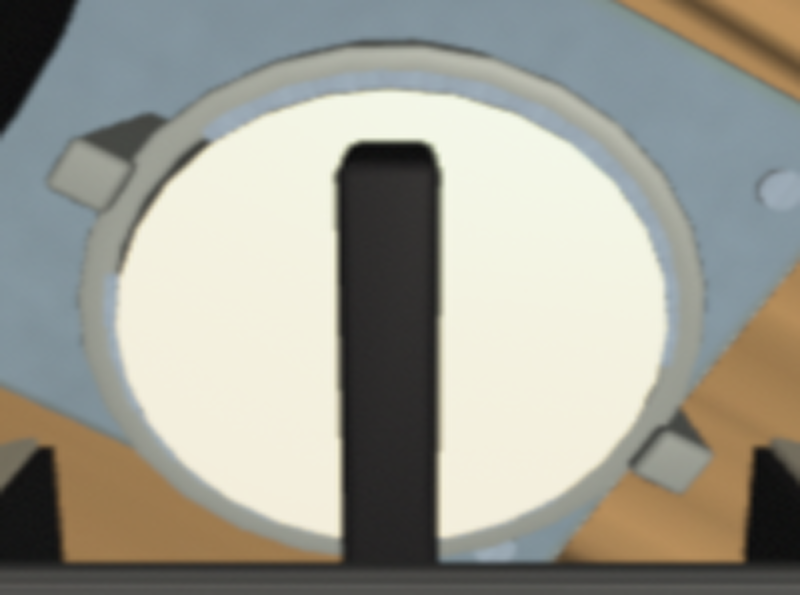

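Top, scene and wrist views agree within 2 mm that the axis is at about (0.491, 0.170). The bar heading is 33.9° and the ribs are at about 92.7°, so the turn needed is about 59°. I'll go down and grip.

```bash
python3 -m inch '0 1.5 -15 0 1;0 0 -20 0 1;0 0 -20 0 1;0 0 -15 0 1;0 0 -10 0 1;0 0 -8 0 1;0 0 0 0 1;0 0 0 0 1' 30
python3 -m inch '0 0 0 0 0;0 0 0 0 0;0 0 0 0 0;0 0 0 0 0;0 0 0 0 0;0 0 0 0 0' 40
python3 -c "
from h import *
st();snap('wrist','w2.png')"
```

```text
time: 2.65
tool_pos: [0.4904, 0.1711, 0.317]
tool_rot: [2.729, 1.571, 0.178]
contact_force: [-0.2, 0.6, -0.4]
opening: 0.0916
time: 3.15
tool_pos: [0.4905, 0.1707, 0.3169]
tool_rot: [2.54, 1.57, -0.012]
contact_force: [1.2, -0.1, -0.2]
opening: 0.0564
t 3.15 tcp [0.4905 0.1707 0.3169] grasp [0.4905 0.1707 0.1579] jaw -56.2 q [ 0.19  0.42  1.67 -0.    1.05  1.17] F [ 1.2 -0.1 -0.2] T [-0.07  0.15  0.  ] op 0.0564
```

View pics/w2.png

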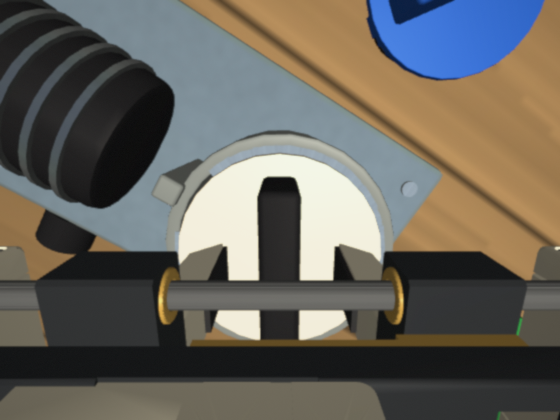

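The fingers straddle the bar symmetrically (bar at 258–300, pads at about 220 and 340) and are still closing.

```bash
python3 -m inch '0 0 0 0 0;0 0 0 0 0;0 0 0 0 0;0 0 0 0 0;0 0 0 0 0;0 0 0 0 0;0 0 0 0 0;0 0 0 0 0'
python3 -c "
from h import *
st()"
```

```text
time: 3.87
tool_pos: [0.4904, 0.1708, 0.3167]
tool_rot: [-0.574, 1.571, -3.126]
contact_force: [0.3, 0.4, 0.7]
opening: 0.0177
t 3.87 tcp [0.4904 0.1708 0.3167] grasp [0.4904 0.1708 0.1577] jaw -56.2 q [0.19 0.42 1.67 0.   1.05 1.17] F [0.3 0.4 0.7] T [-0.    0.12  0.04] op 0.0177
```

```bash
python3 -m inch '0 0 0 0.08 0;0 0 0 0.08 0;0 0 0 0.08 0;0 0 0 0.08 0;0 0 0 0.08 0;0 0 0 0.08 0;0 0 0 0 0;0 0 0 0 0'
python3 -c "
from h import *
st()"
python3 -m inch '0 0 0 0.08 0;0 0 0 0.08 0;0 0 0 0.08 0;0 0 0 0.08 0;0 0 0 0.08 0;0 0 0 0.08 0;0 0 0 0 0;0 0 0 0 0'
python3 -c "
from h import *
st()"
```

```text
time: 4.53
tool_pos: [0.4904, 0.1707, 0.3167]
tool_rot: [0.826, 1.571, -1.248]
contact_force: [0.5, -0.2, -0.2]
opening: 0.0178
t 4.53 tcp [0.4904 0.1707 0.3167] grasp [0.4905 0.1707 0.1577] jaw -28.8 q [ 0.19  0.42  1.67 -0.    1.05  0.69] F [ 0.5 -0.2 -0.2] T [-0.11  0.08  0.06] op 0.0178
time: 5.2
tool_pos: [0.4904, 0.1707, 0.3167]
tool_rot: [-0.109, 1.571, -1.704]
contact_force: [-0.3, 0.4, -0.0]
opening: 0.0178
t 5.2 tcp [0.4904 0.1707 0.3167] grasp [0.4904 0.1707 0.1577] jaw -1.4 q [ 0.19  0.42  1.67 -0.    1.05  0.21] F [-0.3  0.4 -0. ] T [-0.09 -0.01  0.07] op 0.0178
```

```bash
for i in 1; do python3 -m inch '0 0 0 0.03 0;0 0 0 0.03 0;0 0 0 0 0;0 0 0 0 0'; python3 -c "
from h import *
st()"; done
python3 -m inch '0 0 0 0.02 0;0 0 0 0 0;0 0 0 0 0'; python3 -c "
from h import *
st()"
python3 -m inch '0 0 0 0.02 0;0 0 0 0 0;0 0 0 0 0'; python3 -c "
from h import *
st()"
python3 -m inch '0 0 0 0.02 0;0 0 0 0 0;0 0 0 0 0'; python3 -c "
from h import *
st()
snap('wrist','w3.png')"
```

```text
time: 5.53
tool_pos: [0.4905, 0.1707, 0.3167]
tool_rot: [0.848, 1.571, -0.687]
contact_force: [-0.3, -0.1, 0.3]
opening: 0.0175
t 5.53 tcp [0.4905 0.1707 0.3167] grasp [0.4905 0.1707 0.1577] jaw 2.1 q [ 0.19  0.42  1.67 -0.    1.05  0.15] F [-0.3 -0.1  0.3] T [-0.02  0.07  0.1 ] op 0.0175
time: 5.78
tool_pos: [0.4905, 0.1707, 0.3167]
tool_rot: [1.4, 1.571, -0.112]
contact_force: [-0.2, 1.0, -0.1]
opening: 0.0181
t 5.78 tcp [0.4905 0.1707 0.3167] grasp [0.4905 0.1707 0.1577] jaw 3.3 q [ 0.19  0.42  1.67 -0.    1.05  0.13] F [-0.2  1.  -0.1] T [-0.09 -0.01  0.02] op 0.0181
time: 6.03
tool_pos: [0.4904, 0.1707, 0.3167]
tool_rot: [0.88, 1.571, -0.611]
contact_force: [0.6, 0.7, -0.7]
opening: 0.0178
t 6.03 tcp [0.4904 0.1707 0.3167] grasp [0.4904 0.1707 0.1577] jaw 4.5 q [ 0.19  0.42  1.67 -0.    1.05  0.11] F [ 0.6  0.7 -0.7] T [-0.1   0.05  0.09] op 0.0178
time: 6.28
tool_pos: [0.4908, 0.1708, 0.3168]
tool_rot: [1.695, 1.569, 0.223]
contact_force: [3.2, -0.1, -2.3]
opening: 0.0179
t 6.28 tcp [0.4908 0.1708 0.3168] grasp [0.491  0.1708 0.1578] jaw 5.7 q [0.19 0.42 1.67 0.   1.05 0.09] F [ 3.2 -0.1 -2.3] T [ 0.02 -0.46 -0.18] op 0.0179
```

View pics/w3.png

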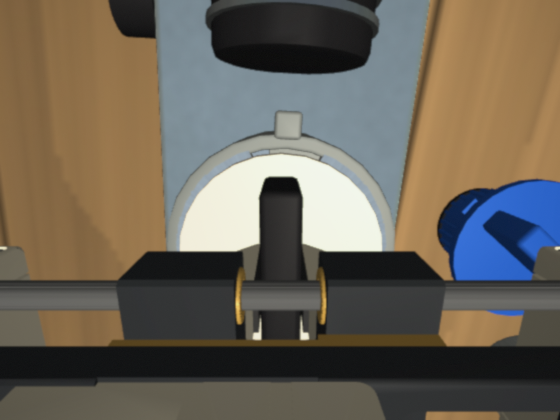

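Torque and side force start at 5.7°, which is the expected stop. I'll press a little further to confirm it, then back off to the rib line.

```bash
python3 -m inch '0 0 0 0.012 0;0 0 0 0 0;0 0 0 0 0'; python3 -c "
from h import *
st()"
```

```text
time: 6.58
tool_pos: [0.4908, 0.1708, 0.3168]
tool_rot: [1.815, 1.569, 0.354]
contact_force: [4.9, 1.9, -4.1]
opening: 0.0175
t 6.58 tcp [0.4908 0.1708 0.3168] grasp [0.491  0.1708 0.1578] jaw 6.3 q [0.19 0.42 1.67 0.   1.05 0.08] F [ 4.9  1.9 -4.1] T [ 0.16 -0.91 -0.57] op 0.0175
```

```bash
python3 -m inch '0 0 0 -0.03 0;0 0 0 -0.03 0;0 0 0 0 0;0 0 0 0 0'; python3 -c "
from h import *
st()"
python3 -m inch '0 0 2 0 0;0 0 3 0 0;0 0 3 0 0;0 0 0 0 0;0 0 0 0 0'; python3 -c "
from h import *
st()
snap('wrist','w4.png')"
```

```text
time: 6.92
tool_pos: [0.4901, 0.1706, 0.3168]
tool_rot: [-1.121, 1.57, -2.639]
contact_force: [-0.5, -0.3, 0.1]
opening: 0.0178
t 6.92 tcp [0.4901 0.1706 0.3168] grasp [0.49   0.1705 0.1578] jaw 3.0 q [ 0.19  0.42  1.67 -0.    1.05  0.14] F [-0.5 -0.3  0.1] T [-0.07 -0.1  -0.09] op 0.0178
time: 7.33
tool_pos: [0.4904, 0.1707, 0.3249]
tool_rot: [1.485, 1.571, -0.034]
contact_force: [-0.7, 0.9, -3.8]
opening: 0.0182
t 7.33 tcp [0.4904 0.1707 0.3249] grasp [0.4904 0.1707 0.1659] jaw 2.9 q [ 0.19  0.41  1.66 -0.    1.07  0.14] F [-0.7  0.9 -3.8] T [-0.14  0.08 -0.03] op 0.0182
```

View pics/w4.png

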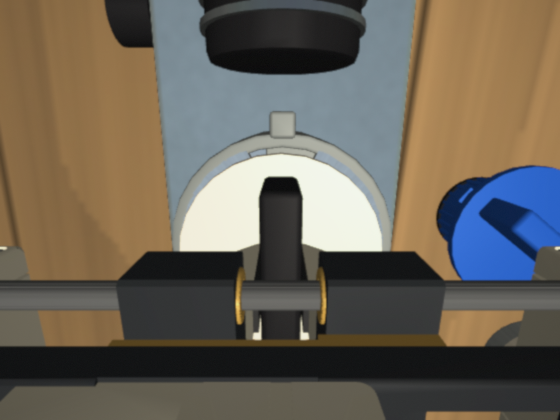

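Risen 8 mm, which is beyond the 3 mm play, with only the weight (3.8 N) showing, so the lugs are passing the slots. I'll lift on.

```bash
python3 -m inch '0 0 4 0 0;0 0 5 0 0;0 0 5 0 0;0 0 5 0 0;0 0 0 0 0'; python3 -c "
from h import *
st()"
python3 -m inch '0 0 8 0 0;0 0 10 0 0;0 0 12 0 0;0 0 12 0 0;0 0 12 0 0;0 0 12 0 0;0 0 8 0 0;0 0 0 0 0'; python3 -c "
from h import *
st()
snap('scene','s5.png')
snap('wrist','w5.png')"
```

```text
time: 7.8
tool_pos: [0.4907, 0.1708, 0.3452]
tool_rot: [1.705, 1.568, 0.185]
contact_force: [0.4, -0.3, -2.8]
opening: 0.0178
t 7.8 tcp [0.4907 0.1708 0.3452] grasp [0.4911 0.1709 0.1862] jaw 2.9 q [ 0.19  0.39  1.63 -0.    1.12  0.14] F [ 0.4 -0.3 -2.8] T [-0.07  0.02 -0.02] op 0.0178
time: 8.47
tool_pos: [0.4907, 0.1708, 0.4201]
tool_rot: [1.704, 1.567, 0.185]
contact_force: [-0.2, -0.1, -2.5]
opening: 0.0178
t 8.47 tcp [0.4907 0.1708 0.4201] grasp [0.4913 0.1709 0.2611] jaw 2.9 q [ 0.19  0.32  1.51 -0.    1.3   0.14] F [-0.2 -0.1 -2.5] T [-0.16  0.03 -0.04] op 0.0178
```

View pics/s5.png

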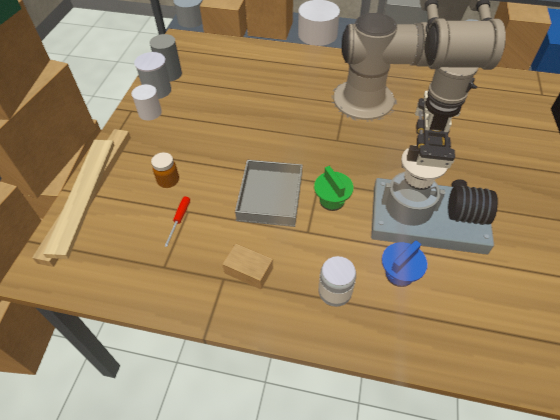

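View pics/w5.png

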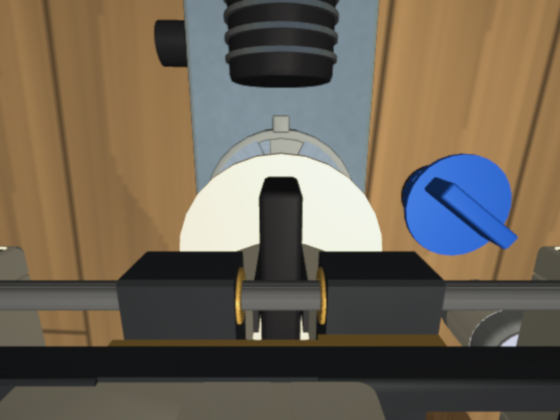

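The filter is out: its flange at (418,160) in the scene view stands well above the pot rim. Its underside is about 168 mm up, and the tallest thing on the way is the green look-alike at about 108 mm. I'll carry it across to the tray.

```bash
python3 -m inch '0 -6 0 0 0;0 -12 0 0 0;1 -18 0 0 0;1 -20 0 0 0;1 -20 0 0 0;1 -20 0 0 0;0 -20 0 0 0;0 -20 0 0 0'
python3 -m inch '0 -20 0 0 0;0 -20 0 0 0;0 -20 0 0 0;0 -20 0 0 0;0 -20 0 0 0;0 -20 0 0 0;0 -20 0 0 0;0 -20 0 0 0'
python3 -m inch '1 -20 0 0 0;1 -20 0 0 0;0 -20 0 0 0;0 -18 0 0 0;0 -14 0 0 0;0 -8 0 0 0;0 0 0 0 0;0 0 0 0 0'
python3 -c "
from h import *
st()
snap('scene','s6.png')
snap('top','t6.png')"
```

```text
time: 9.23
tool_pos: [0.4941, 0.0328, 0.4172]
tool_rot: [-1.365, 1.57, -2.885]
contact_force: [-0.5, -0.1, -3.5]
opening: 0.0177
time: 9.9
tool_pos: [0.4938, -0.1272, 0.4171]
tool_rot: [-1.73, 1.57, 3.032]
contact_force: [0.7, 0.2, -4.7]
opening: 0.018
time: 10.57
tool_pos: [0.4962, -0.2254, 0.4174]
tool_rot: [-2.666, 1.57, 2.097]
contact_force: [0.4, 1.2, -3.4]
opening: 0.0179
t 10.57 tcp [ 0.4962 -0.2254  0.4174] grasp [ 0.4961 -0.2252  0.2584] jaw 2.9 q [-0.57  0.37  1.45  0.    1.33 -0.62] F [ 0.4  1.2 -3.4] T [-0.08  0.05  0.02] op 0.0179
```

View pics/s6.png

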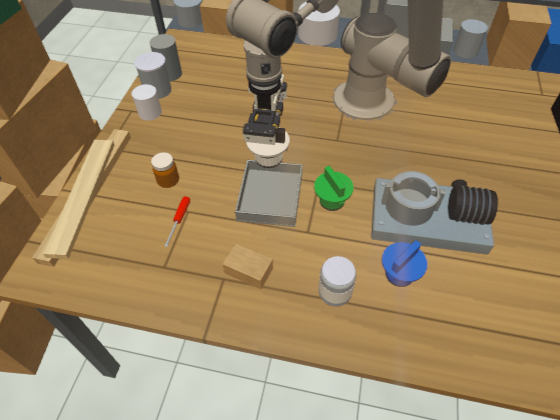

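The filter hangs over the tray. It should set down at a grasp height of about 0.098, so I need about 160 mm down and will do the last part slowly.

```bash
python3 -m inch '0 0 -8 0 0;0 0 -16 0 0;0 0 -20 0 0;0 0 -20 0 0;0 0 -20 0 0;0 0 -20 0 0;0 0 -16 0 0;0 0 -8 0 0'
python3 -m inch '0 0 -8 0 0;0 0 -6 0 0;0 0 -4 0 0;0 0 -3 0 0;0 0 0 0 0;0 0 0 0 0'
python3 -c "
from h import *
st()
snap('scene','s7.png')
im=cv2.imread('pics/s7.png')[100:240,200:380]; cv2.imwrite('pics/z7.png',cv2.resize(im,None,fx=4,fy=4,interpolation=cv2.INTER_CUBIC))"
```

```text
time: 11.33
tool_pos: [0.496, -0.2241, 0.2872]
tool_rot: [-2.219, 1.567, 2.546]
contact_force: [-1.1, -0.2, -3.7]
opening: 0.0175
time: 11.83
tool_pos: [0.4966, -0.2253, 0.2691]
tool_rot: [1.0, 1.57, -0.52]
contact_force: [0.7, 0.2, -3.3]
opening: 0.0176
t 11.83 tcp [ 0.4966 -0.2253  0.2691] grasp [ 0.4967 -0.2254  0.1101] jaw 2.9 q [-0.57  0.52  1.65  0.    0.97 -0.62] F [ 0.7  0.2 -3.3] T [-0.09  0.02  0.  ] op 0.0176
```

View pics/z7.png

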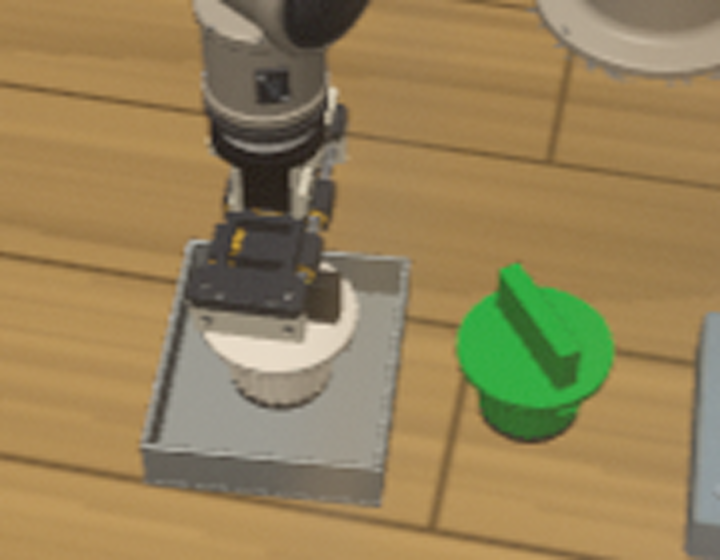

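```bash
python3 -m inch '0 0 -3 0 0;0 0 -3 0 0;0 0 -2 0 0;0 0 -2 0 0;0 0 0 0 0;0 0 0 0 0'
python3 -m inch '0 0 -1 0 0;0 0 -1 0 0;0 0 0 0 0;0 0 0 0 0'
python3 -c "
from h import *
st()"
```

```text
time: 12.38
tool_pos: [0.4964, -0.2253, 0.2586]
tool_rot: [-2.331, 1.57, 2.433]
contact_force: [-0.6, -0.3, -2.8]
opening: 0.0177
time: 12.72
tool_pos: [0.4965, -0.2253, 0.2567]
tool_rot: [1.647, 1.571, 0.127]
contact_force: [0.5, 0.1, -4.0]
opening: 0.0177
t 12.72 tcp [ 0.4965 -0.2253  0.2567] grasp [ 0.4965 -0.2252  0.0977] jaw 2.9 q [-0.57  0.54  1.66  0.    0.94 -0.62] F [ 0.5  0.1 -4. ] T [-0.07  0.07  0.  ] op 0.0177
```

```bash
python3 -m inch '0 0 -0.5 0 0;0 0 -0.5 0 0;0 0 0 0 0'
python3 -m inch '0 0 -0.5 0 0;0 0 -0.5 0 0;0 0 0 0 0'
```

```text
time: 12.97
tool_pos: [0.4964, -0.2252, 0.2567]
tool_rot: [0.91, 1.57, -0.61]
contact_force: [-2.5, 1.9, 6.1]
opening: 0.0175
time: 13.22
tool_pos: [0.4963, -0.2252, 0.2567]
tool_rot: [0.848, 1.57, -0.672]
contact_force: [-5.7, 3.0, 14.1]
opening: 0.0179
```

Touchdown: the force has changed from −4 to +14 N. I'll back up 1 mm to take off the pressing and open.

```bash
python3 -m inch '0 0 1 0 0;0 0 0 0 0;0 0 0 0 0'
python3 -m inch '0 0 0 0 0.15;0 0 0 0 0.25;0 0 0 0 0.35;0 0 0 0 0.45;0 0 0 0 0.55;0 0 0 0 0.55;0 0 0 0 0.55;0 0 0 0 0.55'
python3 -c "
from h import *
st(); snap('wrist','w8.png')"
```

```text
time: 13.47
tool_pos: [0.4964, -0.2252, 0.2567]
tool_rot: [0.924, 1.57, -0.596]
contact_force: [-3.6, 2.0, 8.9]
opening: 0.0173
time: 14.13
tool_pos: [0.4965, -0.2253, 0.2556]
tool_rot: [-3.08, 1.571, 1.683]
contact_force: [-0.4, 0.5, 1.1]
opening: 0.0502
t 14.13 tcp [ 0.4965 -0.2253  0.2556] grasp [ 0.4965 -0.2253  0.0966] jaw 2.9 q [-0.57  0.54  1.66  0.    0.94 -0.62] F [-0.4  0.5  1.1] T [-0.03  0.07  0.03] op 0.0502
```

View pics/w8.png

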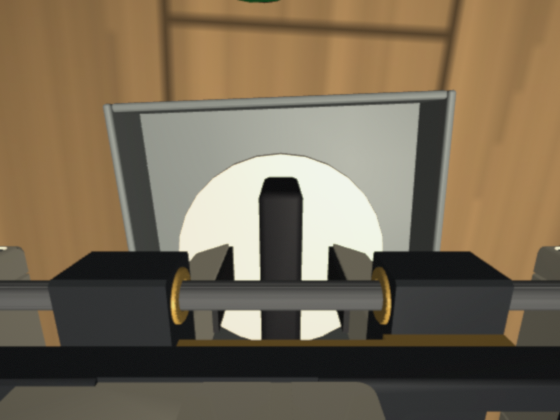

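Released. The bar (260–302) is clear of both pads and the flange is level. I'll go straight up now.

```bash
python3 -m inch '0 0 5 0 0.55;0 0 10 0 0.55;0 0 20 0 0.55;0 0 20 0 0.55;0 0 20 0 0.55;0 0 20 0 0.55;0 0 20 0 0.55;0 0 15 0 0.55'
python3 -m inch '-20 0 10 0 0.55;-20 0 5 0 0.55;-20 0 0 0 0.55;-20 0 0 0 0.55;-10 0 0 0 0.55;0 0 0 0 0.55;0 0 0 0 0.55'
python3 -c "
from h import *
st(); snap('scene','s9.png'); snap('top','t9.png')
A=np.hstack([cv2.imread('pics/s9.png')[100:310,130:510]]);cv2.imwrite('pics/z9.png',cv2.resize(A,None,fx=2,fy=2,interpolation=cv2.INTER_CUBIC))"
```

```text
time: 14.85
tool_pos: [0.4964, -0.2252, 0.3887]
tool_rot: [0.97, 1.568, -0.549]
contact_force: [1.5, -0.5, 1.0]
opening: 0.0502
time: 15.43
tool_pos: [0.4066, -0.2254, 0.4016]
tool_rot: [1.028, 1.569, -0.492]
contact_force: [-0.1, -0.1, 0.3]
opening: 0.0504
t 15.43 tcp [ 0.4066 -0.2254  0.4016] grasp [ 0.4069 -0.2256  0.2426] jaw 2.9 q [-0.67  0.23  1.69  0.    1.22 -0.72] F [-0.1 -0.1  0.3] T [-0.08  0.03  0.03] op 0.0504
```

View pics/z9.png

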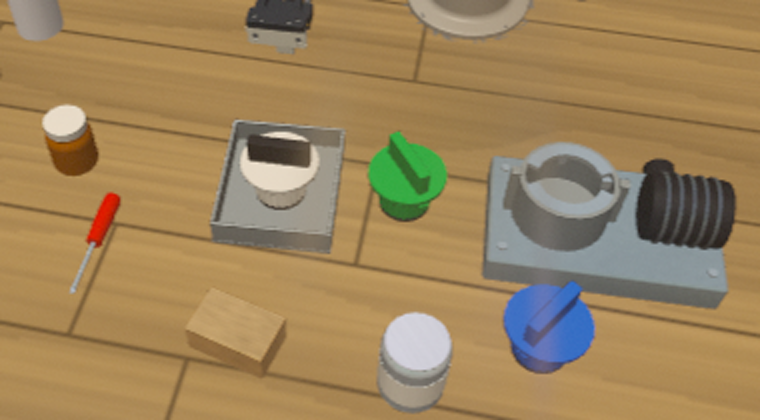

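View pics/t9.png

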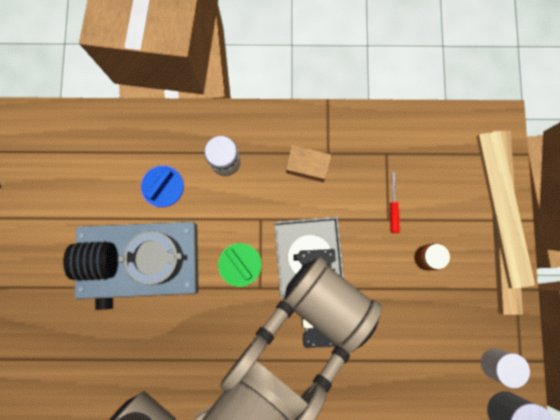

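The filter stands upright in the tray (scene crop, about 280,170) and the pot is empty. The other things are where they were, and the gripper is clear of everything.

```bash
python3 -c "
from h import *
print(workorder.hand_in()); st()"
```

```text
the job is handed in; nothing more can be done
None
the job is handed in; nothing more can be done
```

The used filter is out of the extractor and standing upright in the grey tray. I let go of it and handed the job in at about 15.5 s on the robot's clock; no verdict is reported.

- **Turning:** I gripped the bar and turned it anticlockwise about 62° until it met its stop, where the torque rose. I then backed off about 3° to line the bar up with the ribs.
- **Lifting out:** It came straight up with only its own weight (about 3 to 4 N) on the wrist.
- **Setting down:** I lowered it to the tray floor in 0.5 mm steps. The contact force peaked at about 14 N before I eased off and opened the gripper.

**Last checks:** The final scene and top pictures show the filter upright inside the tray and the pot empty. By eye, the look-alikes, tin, jar, carton and screwdriver were where they started. The gripper was clear of everything and the force reading was near zero.

The cameras differed by about 2 mm on where the pot's axis is. My first wrist-camera reading of the ribs was 4 to 5 mm off because I had picked the wrong pixels; corrected by estimate, it agreed with the others. No other check failed. My state reading after hand-in was refused, so I did not check anything after that point.

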